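# Hang the grill press on the draining stand

### The arm

A 6-joint arm with a two-finger parallel gripper is mounted at the origin on the work surface. World frame = base frame: x ahead of the robot, y to its left, z up, the work surface at z = 0. Lengths are in mm, angles in degrees, forces in N, time in s.
With the tool pointing down it reaches from about 300 to 850 mm from the base axis. Payload 4.2 kg.
Tool frame: the origin (TCP) lies at the very end of the fingers, on their centre line; the grasp point (between the pads) lies 19 mm behind it (env.tcp_to_grasp is the distance from the TCP to the grasp point, in mm); z points along the fingers, y is the line along which they close (so a half turn about z gives the same grasp; the last joint's range is limited). The gripper opens to 91 mm and grips with 3 to 60 N. Pads are 32 mm wide; open, the fingers measure 118 mm over their backs; the gripper's body (76 mm by 178 mm) begins 60 mm behind the grasp point.
Start: joints at [67.609, 18.312, 89.639, -0, 72.044, -1.146], TCP at [208.362, 535.94, 181.476] pointing down, gripper open.
Joint ranges: [-177.97, 177.97], [-48.28, 115.42], [12.27, 149.76], [-77.06, 257.06], [2.81, 150.46], [-146.56, 146.56]. Speed limits (degrees/s): [147.25, 147.25, 180, 180, 180, 180].

### API

Orientations are given as [roll, pitch, yaw] about the fixed x, y, z axes, in that order (R = Rz(yaw) Ry(pitch) Rx(roll)).
In Python, from workcell import env gives the robot as it stands.
- The arm moves only by the tool move_arm, never from a script. Its argument "plan" is a list of rows, each a list of 3 entries, a list of its own where there are three numbers: the shift along the world's x, y, z in cm, then the turn about the world's z in degrees, then the closure, from 0 (fully open) to 1 (shut). In form: [[[x, y, z], turn, claw], ...]. A call has 1 to 5 rows; each row shifts and turns the commanded pose from where the row before left it; what a row does not reach is not made up. A row lasts 1/10 s, in which the tool goes at most 50 mm and 8.59 degrees, less where a joint would pass 70% of its speed; a pose out of reach is approached as far as the arm can. A call is refused whole if a number of a shift passes 5 or a number of a turn 8.59, either way. A call with a gripper value outside its range is refused whole. The fingers move at their own pace and stop on an object; "squeeze" is the grip in N (left out, the last holds). Time passes only in rows, so rows that do not move let the fingers close. It gives the time, the measured TCP pose, the force, the opening and the grip force at its end, in the units of the state.
- env.state(): the state, without advancing time (a new reading comes with each control period).
- env.grab_frame(name): name is "side" or "top" or "wrist"; returns a dict with "frame" (384x512x3 uint8, red, green, blue), "z_map" (384x512 float32, mm along the optical axis (not along the pixel's ray), 0 where there is no reading), "fovy" (degrees; the focal length in pixels is half the picture's height over the tangent of half this angle, whatever the lens; pixels are square), "cx", "cy" (the principal point, pixels), "D" ([k1, k2, p1, p2, k3] as OpenCV has them; the pictures are not rectified), "position" and "orientation" of the camera in the world. Camera axes: x right, y down, z forward; pixel columns grow to the right and rows downward; lengths in mm; the calibration is good to about 2 mm. A picture is of the moment at which its call begins.
- env.job_done(): hands the job in; it is judged then, once.
Trained networks look in a picture, given as the dict that the camera call returned (one of the last four; its "shot" number tells which), for a name from the list of things; names that differ only in an ending like _2 or _b are one class to them, and where a whole thing is asked for, a point or a joint stands for the part that bears it (a point fixed in the world has none). Each returns a list of dicts, best first, with "score" (0 to 1); they miss things now and then, are a little off and sometimes report something else, mostly with a low value. They report only what shows in the picture. A call takes as long as a camera call. They do not tell look-alikes from the thing itself.
- env.search_frame(picture, label): "point" ([column, row] in pixels, amid what is visible of it).
- env.landmark_of(picture, label): "point" ([column, row] in pixels: a listed point, or the origin of a listed thing).
The state is a dict: "time_s": time; "qpos": joint angles; "qvel": joint speeds; "effort": joint torques, N m; "ee_pos": TCP position; "ee_rot": TCP orientation; "force": force on the tool from outside, world axes, zero at the start; "torque": the same for the moment, N m; "gripper_width": finger opening in mm; "gripper_force": force on a finger pad.
Only numpy, scipy, OpenCV 4.12 (cv2) and the standard library are available. Lean on these libraries where they do the work, as an engineer would, in place of code of your own. Each camera call takes 0.05 s, during which the arm holds its last target. There are 200 camera calls.

### The job

First push the drip tray of the draining stand fully home with the gripper, then pick up the grill press by its handle and hang it to drain: both of its holes over the stand's two slanting pins, handle outwards, plate flat against the sloping panel all the way down the pins. Lay it on gently, without dropping or banging it on the enamelled stand, let go, and leave the other kitchen things where they are.

Things in the scene. Friction and masses are not known exactly. Their poses are not given: they have to be found in the camera images.
- stand: fixed draining stand of steel tube carrying a sloping white enamelled panel, 262 mm wide (y), 202 mm deep (x), 170 mm high. Origin: on the worktop under its middle; x points horizontally to its high back, z up; its low open front faces -x, towards the robot. It cannot be moved.
- panel: the stand's sloping panel, fixed, 160 mm along the slope, 250 wide, 6 thick. Origin: on its upper face midway between the feet of the two pins, 150 mm above the worktop, 45 mm behind the stand's origin. x points up the slope, 0.61 rad above horizontal; z is the outward normal, 0.61 rad (35 deg) from vertical, leaning to the stand's front. It runs from x = -130 (75 mm above the worktop) to +30 mm.
- pin_left (a point): foot of the pin at panel y = +70 mm, on the pin's axis at the panel's face; same axes as the panel. The two dark steel pins stand on the panel along its z: 8 mm thick, 30 mm long, the last 6 mm tapering to 3.6 mm.
- pin_right (a point): foot of the other, equal pin at panel y = -70 mm, on its axis at the panel's face; same axes as the panel
- tray (a joint): how far the shallow steel drip tray is pulled out of the stand's front, m: 0 fully home (end stop), 0.1 fully out. It slides level along the stand's x, inward = stand +x, with about 2 N of friction, and stays where it is left.
- tray_front (a point): middle of the top edge of the tray's front wall, on its outer face, about 48 mm above the worktop. The front wall is an upright plate 200 mm wide (y) and 45 mm high; when home it lies 101 mm in front of the stand's origin, 41 mm in front of the panel's lower edge. Axes are those of the stand.
- press: loose grill press, 0.3 to 0.6 kg: dark steel plate 110 (x) by 190 (y) by 8 mm with a wooden bar handle on top. Origin: centre of the plate's underside; z out of the handle side; hung, its x points up the slope. The handle bar lies along y over the centre: 18 mm thick in x, 104 long, from 34 to 56 mm above the underside, on legs 12 mm wide at y = +45 and -45 mm.
- hole_left (a point): centre of the round 13 mm through hole at press x = +35, y = +70 mm, at the plate's underside; hung, it sits at the foot of pin_left
- hole_right (a point): centre of the round 13 mm through hole at press x = +35, y = -70 mm, at the plate's underside; hung, it sits at the foot of pin_right
- board: fixed wooden board on which the press starts, lying flat: 210 (x) by 290 (y) by 16 mm, origin at the centre of its underside
- mug: white mug, 80 mm across, 95 mm high, handle at its +y; bystander; origin at the centre of its underside
- soap: clear bottle, 60 mm across, 190 mm high; bystander; origin at the centre of its underside
- jar: amber jar, 70 mm across, 110 mm high; bystander; origin at the centre of its underside
- bowl: blue bowl, 130 mm across, 55 mm high; bystander; origin at the centre of its underside
- spatula: spatula lying flat along its own x; bystander; origin at its underside
- pepper: dark pepper bottle, 44 mm across, 120 mm high; bystander; origin at the centre of its underside
Mind the look-alikes: they are no part of the job. Leave any pink look-alike of the press alone.

How it is judged:
By the outcome, as a careful person would: the job done as asked, in the order asked, and still so for the second after the job is handed in, with the robot touching nothing.
It also fails if it takes over 61 s, if anything falls off the work surface, if the arm or the gripper's body presses on something with over 40 N, if the wrist force passes 120 N, or if a joint passes its speed limit or range.

## Working session

There is one attempt and no reset: what is moved stays moved. The work goes in short steps, Python scripts to look and compute and a tool call to move; the robot and the scene stay as the last step left them, time stands still between calls to the robot, and variables do not carry over. Pictures are saved under pics/ and viewed, at most 10 in all, crops included, and the job is handed in when it is done.

Besides the shell and the picture viewer there is one more tool, called in YAML: its name, and indented under it one key for each argument. move_arm: Moves the arm, as the interface text tells. Its arguments: {"type":"object","properties":{"plan":{"type":"array","items":{"type":"array"}},"squeeze":{"type":"number"}},"required":["plan"]}

```bash
ls; mkdir -p pics
cat > h.py <<'E'
import numpy as np, cv2
from scipy.spatial.transform import Rotation as R
from workcell import env
def K(p):
    f=p["frame"].shape[0]/2/np.tan(np.radians(p["fovy"])/2)
    return np.array([[f,0,p["cx"]],[0,f,p["cy"]],[0,0,1.]])
def Rc(p):
    o=np.array(p["orientation"],float)
    return o if o.shape==(3,3) else R.from_euler('xyz',o,degrees=True).as_matrix()
def ray(p,px):
    u=cv2.undistortPoints(np.array([[px]],float),K(p),np.array(p["D"],float))[0,0]
    return np.array(p["position"],float),Rc(p)@np.array([u[0],u[1],1.])
def dep(p,px):   # world point by depth map
    z=p["z_map"];c,r=int(round(px[0])),int(round(px[1]))
    w=z[max(r-1,0):r+2,max(c-1,0):c+2];w=w[w>0]
    o,d=ray(p,px);return o+d*np.median(w) if w.size else None
def atz(p,px,h):
    o,d=ray(p,px);return o+d*(h-o[2])/d[2]
def tri(obs):   # least-squares meeting point of rays [(p,px),...]
    A=np.zeros((3,3));b=np.zeros(3);rs=[ray(*q) for q in obs]
    for o,d in rs:
        d=d/np.linalg.norm(d);M=np.eye(3)-np.outer(d,d);A+=M;b+=M@o
    x=np.linalg.solve(A,b)
    return x,[float(np.linalg.norm(np.cross(d/np.linalg.norm(d),x-o))) for o,d in rs]
def cloud(p):   # HxWx3 world points, nan where none
    z=p["z_map"];H,W=z.shape
    g=np.stack(np.meshgrid(np.arange(W),np.arange(H)),-1).reshape(-1,1,2).astype(float)
    u=cv2.undistortPoints(g,K(p),np.array(p["D"],float))[:,0]
    c=np.c_[u,np.ones(len(u))]*z.reshape(-1,1)
    w=c@Rc(p).T+np.array(p["position"],float);w[z.reshape(-1)<=0]=np.nan
    return w.reshape(H,W,3)
def save(p,n): cv2.imwrite(f"pics/{n}.png",p["frame"][...,::-1])
E
python3 - <<'E'
from h import *
np.set_printoptions(precision=1,suppress=True)
s=env.state();print({k:s[k] for k in("ee_pos","ee_rot","force","gripper_width","time_s")})
P={n:env.grab_frame(n) for n in("side","top","wrist")}
cv2.imwrite("pics/a.png",cv2.resize(np.hstack([P["top"]["frame"],P["side"]["frame"]]),(800,300),interpolation=cv2.INTER_AREA)[...,::-1])
for n,p in P.items(): 
    save(p,"full_"+n);print(n,p["position"],p["orientation"],p["fovy"],p["D"],(p["z_map"]>0).mean())
for l in("panel","pin_left","pin_right","tray_front","press","hole_left","hole_right","board","mug","soap","jar","bowl","pepper"):
    for n,p in P.items():
        for q in env.landmark_of(p,l)[:2]: print(l,n,np.array(q["point"]),round(q["score"],2),dep(p,q["point"]) if True else 0)
E
```

```text
pics
{'ee_pos': array([208.2, 535.4, 180.6]), 'ee_rot': array([-179.9,   -0. ,  158.8]), 'force': array([-1.1, -0.6, -0.1]), 'gripper_width': 91.612789559272, 'time_s': 0.0}
side [ 165.2 -843.8  892.8] [-132.2    1.   -25.4] 49.278280574173 [-0.1  0.   0.   0.   0. ] 0.996124267578125
top [ 438.9  -65.2 1331. ] [-176.3    0.6  -89.7] 54.8203991688193 [-0.1  0.   0.   0.   0. ] 0.9960835774739584
wrist [131.8 565.5 384.7] [163.2   0.1  68.8] 69.21745808645207 [-0.1  0.   0.   0.   0. ] 0.9958445231119791
panel side [310.  206.1] 0.96 [ 596.3 -219.6  147.7]
panel top [309.8 167.1] 0.63 [ 600.1 -218.3  151.3]
pin_left side [291.4 189. ] 0.78 [ 582.1 -147.9  153.3]
pin_left side [249.2 265.1] 0.2 [ 422.6 -220.7    7.7]
pin_right side [328.3 221.6] 0.81 [ 608.8 -285.2  147.5]
pin_right top [330.  162.1] 0.86 [ 616.3 -283.2  154.2]
pin_right top [307.7 171.5] 0.43 [ 586.9 -212.6  142.4]
tray_front side [248.1 263.2] 0.97 [ 422.7 -213.5    7.4]
tray_front top [316.  226.9] 0.9 [ 405.7 -254.7   32.9]
press side [147.3 167.9] 0.95 [282.8 296.2   7.9]
press side [223.5 159.9] 0.85 [522.  200.7
[... 646 characters left out ...]
right wrist [184.4 270.5] 0.61 [169.5 526.9 307.3]
board side [227.9 160.8] 0.89 [532.9 188.5  25.2]
board side [244.5 159.2] 0.61 [586.9 174.1  22.9]
board top [179.9 184.9] 0.81 [552.3 228.4  21.2]
soap side [312.5 173.7] 0.82 [749.    5.   26.2]
soap top [240.4 128.5] 0.75 [739.2   9.2  94.1]
jar side [288.2 146.6] 0.66 [741.7 154.   36.9]
jar top [192.1 130.6] 0.91 [734.1 175.9  85.9]
jar top [380.2 237.2] 0.49 [ 368.2 -491.     6.2]
bowl side [275.4 364.3] 0.88 [ 362.1 -488.3    5.9]
bowl top [379.4 235.9] 0.58 [ 372.9 -488.     6.4]
pepper side [355.6 328.5] 0.75 [ 555.5 -504.8   32.2]
pepper top [197.4 179.2] 0.56 [572.6 165.2  23.8]
pepper top [375.7 184.9] 0.5 [ 557.1 -478.     2.1]
```

View pics/full_top.png

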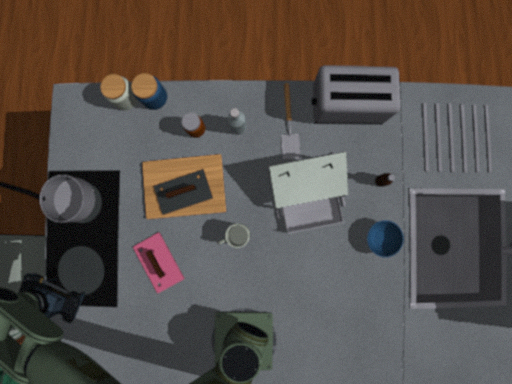

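View pics/full_side.png

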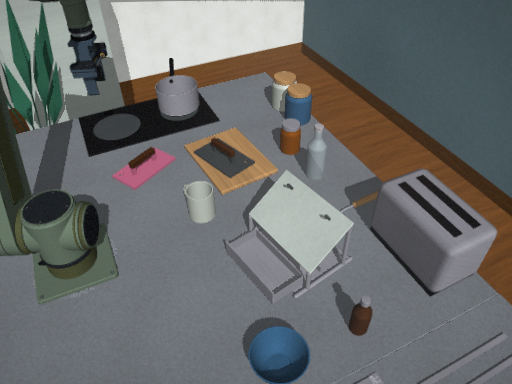

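The top view shows the stand (panel about (310,180), pins near (285,175) and (330,163)), its tray pulled out towards the robot around (312,215). The real press lies on the board at (182,192), and the pink one at (158,262) must be left alone. The side view agrees: panel about (300,220), tray about (265,265), mug (200,200) between.

Run:
```python
from h import *
np.set_printoptions(precision=1,suppress=True)
P={n:env.grab_frame(n) for n in("side","top")}
g={l:{n:[q for q in env.landmark_of(p,l)] for n,p in P.items()} for l in("panel","pin_left","pin_right","tray_front")}
for l in g:
    a,b=g[l]["side"],g[l]["top"]
    if a and b: print(l,tri([(P["side"],a[0]["point"]),(P["top"],b[0]["point"])]))
for n,p in P.items():
    C=cloud(p);x=C.reshape(-1,3)
    # white panel: fit plane robustly
    f=p["frame"].reshape(-1,3).astype(int)
    m=(x[:,0]>430)&(x[:,0]<680)&(x[:,1]>-350)&(x[:,1]<-80)&(x[:,2]>78)&(x[:,2]<168)&(f.min(1)>120)
    q=x[m]
    for _ in range(5):
        c=np.median(q,0);N=np.linalg.svd(q-q.mean(0),full_matrices=False)[2][2];N*=np.sign(N[2]);d=(q-q.mean(0))@N;q=q[abs(d)<2.5*d.std()+.3]
    print(n,len(q),"c",q.mean(0),"n",N,"tilt",np.degrees(np.arccos(N[2])),"yaw",np.degrees(np.arctan2(-N[1],-N[0])),"std",d.std(),q.min(0),q.max(0))
    yaw=np.arctan2(-N[1],-N[0])
    X=np.array([np.cos(yaw),np.sin(yaw)]);Y=np.array([-X[1],X[0]])
    # corners by min-area rect in horizontal projection
    r=cv2.minAreaRect(q[:,:2].astype(np.float32));print("rect",r)
    # tray wall: top points at z 40-55 in front of panel
    m=(x[:,2]>38)&(x[:,2]<56)&(x[:,0]>370)&(x[:,0]<520)&(x[:,1]>-370)&(x[:,1]<-90)
    t=x[m];print("tray",len(t),t.min(0) if len(t) else 0,t.max(0) if len(t) else 0,np.median(t,0) if len(t) else 0)
    r=cv2.minAreaRect(t[:,:2].astype(np.float32));print("rect",r)
    # press plate on board
    m=(x[:,0]>440)&(x[:,0]<640)&(x[:,1]>60)&(x[:,1]<360)&(x[:,2]>20)&(x[:,2]<90)&(f.max(1)<110)
    t=x[m];t=t[t[:,2]<32];print("plate",len(t),np.median(t,0),cv2.minAreaRect(t[:,:2].astype(np.float32)))
    t=x[m];t=t[t[:,2]>50];print("bar",len(t),np.median(t,0),t[:,2].max(),cv2.minAreaRect(t[:,:2].astype(np.float32)))
```

```text
panel (array([ 587.2, -216.7,  148. ]), [4.268998730377368, 4.268998730377227])
pin_left (array([ 585.4, -147.6,  150.6]), [2.328370462204945, 2.3283704622049366])
pin_right (array([ 609. , -285.1,  158.7]), [3.6844654028114032, 3.684465402811421])
tray_front (array([ 407.2, -253.4,   46.9]), [1.0003083064111085, 1.0003083064111222])
side 5174 c [ 562.3 -229.5  122.9] n [-0.6 -0.1  0.8] tilt 34.75809105702083 yaw 11.01374970973149 std 1.635098325767241 [ 472.2 -349.9   78. ] [649. -86. 168.]
rect ((560.38525390625, -220.24176025390625), (133.44496154785156, 251.33505249023438), 11.397398948669434)
tray 272 [ 385.5 -354.4   38.1] [ 519.6 -111.7   56. ] [ 411.2 -258.2   47.7]
rect ((450.0489807128906, -240.51368713378906), (100.12301635742188, 247.39938354492188), 9.477513313293457)
plate 937 [517.5 197.6  24.5] ((528.3990478515625, 217.71151733398438), (114.10747528076172, 196.15704345703125), 17.763551712036133)
bar 205 [526.4 211.   69.5] 76.99637238181947 ((527.6426391601562, 217.09347534179688), (20.67271614074707, 104.48807525634766), 19.181833267211914)
top 2975 c [ 561.2 -220.2  124.4] n [-0.6 -0.1  0.8] tilt 34.79598331872949 yaw 11.358700548918256 std 1.9654937783462578 [ 476.9 -349.7   78. ] [647.5 -90.2 167.9]
rect ((559.5515747070312, -221.47425842285156), (133.15296936035156, 249.1089324951172), 11.482576370239258)
tray 81 [ 384.8 -349.3   38.9] [ 514.1 -138.7   55.2] [ 405.8 -245.6   48.1]
rect ((448.4798583984375, -252.18386840820312), (89.88726806640625, 216.3872833251953), 11.487276077270508)
plate 1335 [526.5 214.5  24.7] ((527.6841430664062, 219.44735717773438), (111.08367919921875, 193.6014404296875), 18.71690559387207)
bar 184 [526.8 216.6  71.9] 78.10153510552891 ((527.6564331054688, 218.12464904785156), (18.880685806274414, 103.93437957763672), 18.373767852783203)
```

move_arm:
  plan:
    - [[2.5,-4,0],-7.37,1]
    - [[2.5,-4,0],-7.37,1]
    - [[2.5,-4,0],-7.37,1]
    - [[2.5,-4,0],-7.37,1]
    - [[2.5,-4,0],-7.37,1]
  squeeze: 20

```text
time_s: 3.1
ee_pos: [334.1, 334.4, 181.7]
ee_rot: [180.0, -0.0, 121.6]
force: [1.0, 0.4, 0.5]
gripper_width: 53.9
gripper_force: 0.0
```

move_arm:
  plan:
    - [[2.5,-4,0],-7.37,1]
    - [[2.5,-4,0],-7.37,1]
    - [[2.5,-4,0],-7.37,1]
    - [[2.5,-4,0],-7.37,1]
    - [[2.5,-4,0],-7.37,1]

```text
time_s: 3.6
ee_pos: [459.2, 134.2, 181.8]
ee_rot: [179.9, -0.0, 84.7]
force: [1.2, 1.1, 0.4]
gripper_width: 14.1
gripper_force: 0.0
```

move_arm:
  plan:
    - [[-1,-4,0],-7.37,1]
    - [[-1,-4,0],-7.37,1]
    - [[-1,-4,0],-7.37,1]
    - [[-1,-4,0],-7.37,1]
    - [[-1,-4,0],-7.37,1]

```text
time_s: 4.1
ee_pos: [407.8, -65.6, 181.7]
ee_rot: [180.0, -0.0, 47.9]
force: [1.6, -0.7, 0.6]
gripper_width: 0.4
gripper_force: 0.0
```

move_arm:
  plan:
    - [[-1,-4,0],-7.37,1]
    - [[-1,-4,0],-7.37,1]
    - [[-1,-4,0],-7.37,1]
    - [[-1,-4,0],-7.37,1]
    - [[0,0,0],0,1]

```text
time_s: 4.6
ee_pos: [367.5, -228.1, 181.7]
ee_rot: [179.9, 0.0, 18.3]
force: [0.7, 1.1, 0.5]
gripper_width: 0.6
gripper_force: 0.0
```

move_arm:
  plan:
    - [[-0.5,-3.3,-2],-6.9,1]
    - [[0,0,-4],0,1]
    - [[0,0,-4],0,1]
    - [[0,0,-4],0,1]
    - [[0,0,-2],0,1]

```text
time_s: 5.1
ee_pos: [361.8, -255.0, 18.8]
ee_rot: [-179.8, 0.2, 11.9]
force: [-0.1, 0.3, 0.2]
gripper_width: 0.5
gripper_force: 0.0
```

move_arm:
  plan:
    - [[0.98,0.2,0],0,1]
    - [[0.98,0.2,0],0,1]
    - [[0.98,0.2,0],0,1]
    - [[0.98,0.2,0],0,1]
    - [[0.98,0.2,0],0,1]

```text
time_s: 5.6
ee_pos: [414.2, -247.1, 22.6]
ee_rot: [179.9, -0.1, 11.9]
force: [0.8, -0.3, 1.7]
gripper_width: 0.4
gripper_force: 0.0
```

move_arm:
  plan:
    - [[0.98,0.2,0],0,1]
    - [[0.49,0.1,0],0,1]
    - [[0.49,0.1,0],0,1]
    - [[0,0,0],0,1]

```text
time_s: 6.0
ee_pos: [432.5, -243.0, 21.5]
ee_rot: [180.0, -0.0, 11.8]
force: [0.7, -0.1, -0.6]
gripper_width: 0.4
gripper_force: 0.0
```

move_arm:
  plan:
    - [[0.39,0.08,0],0,1]
    - [[0.3,0.06,0],0,1]
    - [[0,0,0],0,1]

```text
time_s: 6.3
ee_pos: [439.2, -241.8, 21.5]
ee_rot: [180.0, -0.0, 11.8]
force: [0.7, 0.2, 0.2]
gripper_width: 0.7
gripper_force: 0.0
```

Run:
```python
from h import *
np.set_printoptions(precision=1,suppress=True)
P={n:env.grab_frame(n) for n in("side","top","wrist")}
print([env.state()["force"] for _ in range(3)])
for n,p in P.items(): print(n,[(q["point"],q["score"],dep(p,q["point"])) for q in env.landmark_of(p,"tray_front")[:1]])
a=cv2.resize(P["side"]["frame"][150:310,190:380],None,fx=2.1,fy=2.1);b=P["wrist"]["frame"]
h=max(a.shape[0],b.shape[0])
pad=lambda i:cv2.copyMakeBorder(i,0,h-i.shape[0],0,0,cv2.BORDER_CONSTANT)
cv2.imwrite("pics/b.png",cv2.resize(np.hstack([pad(a),pad(b)]),(800,340))[...,::-1])
```

```text
[array([ 0.2, -0.2, -0.3]), array([ 0.2, -0.2, -0.3]), array([ 0.2, -0.2, -0.3])]
side [([247.8, 264.2], 0.67, array([ 420.8, -215.8,    6.9]))]
top []
wrist []
```

View pics/b.png

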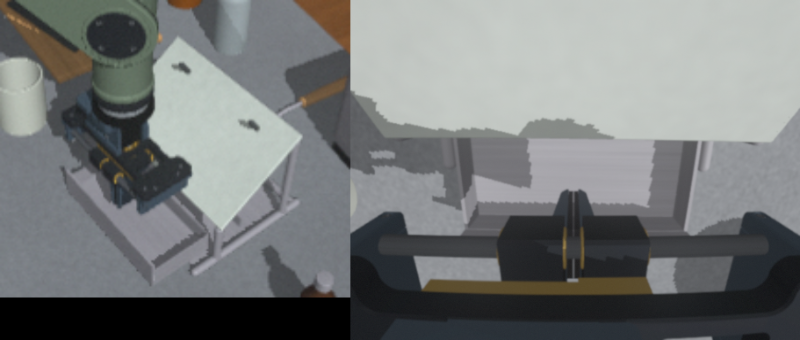

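The crop shows the fingers over the tray with its front wall apparently nearer the robot, at side-crop (150,270), and no push force. I'll check with depth whether the fingers dropped inside the tray.

Run:
```python
from h import *
np.set_printoptions(precision=1,suppress=True,linewidth=150)
O=np.array([555.5,-222]);a=np.radians(11.4);X=np.array([np.cos(a),np.sin(a)]);Y=np.array([-X[1],X[0]])
for n in("side","top","wrist"):
    p=env.grab_frame(n);x=cloud(p).reshape(-1,3)
    s=np.c_[(x[:,:2]-O)@X,(x[:,:2]-O)@Y,x[:,2]]
    m=(s[:,2]>36)&(s[:,2]<58)&(s[:,0]>-230)&(s[:,0]<-70)&(abs(s[:,1])<130)
    print(n,m.sum())
    print(np.histogram2d(s[m,0],s[m,1],[np.arange(-230,-60,10),np.arange(-130,131,20)])[0].astype(int))
```

```text
side 266
[[ 0  0  0  0  0  0  0  0  0  0  0  0  0]
 [ 0  0  0  0  0  0  0  0  0  0  0  0  0]
 [ 0  0  0  0  0  0  0  0  0  0  0  0  0]
 [ 0  0  0  0  0  0  0  0  0  0  0  0  0]
 [ 0  0  0  0  0  0  0  0  0  0  0  0  0]
 [ 0  0  0  0  0  0  0  0  0  0  0  0  0]
 [ 0  0  0  0  0  0  0  0  0  0  0  0  0]
 [ 0 12 28 22 18 23 22 20 19 18 20 10  0]
 [ 0  3  1  5  5  4  3  6  3  6  4  3  0]
 [ 0  2  0  0  0  0  1  0  0  0  0  1  0]
 [ 0  1  0  0  0  0  0  0  0  0  0  0  0]
 [ 0  0  0  0  0  0  1  0  0  0  0  1  0]
 [ 0  0  0  0  0  0  0  0  0  0  0  0  0]
 [ 0  2  0  0  0  0  0  0  0  0  0  0  0]
 [ 0  1  0  0  0  0  0  0  0  0  0  0  0]
 [ 0  1  0  0  0  0  0  0  0  0  0  0  0]]
top 14
[[0 0 0 0 0 0 0 0 0 0 0 0 0]
 [0 0 0 0 0 0 0 0 0 0 0 0 0]
 [0 0 0 0 0 0 0 0 0 0 0 0 0]
 [0 0 0 0 0 0 0 0 0 0 0 0 0]
 [0 0 0 0 0 0 0 0 0 0 0 0 0]
 [0 0 0 0 0 0 0 0 0 0 0 0 0]
 [0 0 0 0 0 0 0 0 0 0 0 0 0]
 [0 0 0 0 0 0 0 0 0 0 2 5 0]
 [0 0 0 0 0 0 0 0 0 0 0 2 0]
 [0 0 0 0 0 0 0 0 0 0 0 0 0]
 [0 0 0 0 0 0 0 0 0 0 0 0 0]
 [0 0 0 0 0 0 0 0 0 0 0 0 0]
 [0 0 0 0 0 0 0 0 0 0 0 2 0]
 [0 0 0 0 0 0 0 0 0 0 0 2 0]
 [0 0
[... 244 characters left out ...]
 0   0   0   0   0   0   0   0   0   0]
 [  0   0   0   0   0   0   0   0   0   0   0   0   0]
 [  0   0   0   0   0   0   0   0   0   0   0   0   0]
 [  0   0   0   0   0   0   0   0   0   0   0   0   0]
 [  0   0   0   0   0   0   0   0   0   0   0   0   0]
 [  0  32  78  37   0   0   0   0   0  15 133  77   0]
 [  0   0   0   0   0   0   0   0   0   0   0   0   0]
 [  0   0   0   0   0   0   0   0   0   0   0   0   0]
 [  0   0   0   0   0   0   0   0   0   0   0   0   0]
 [  0   0   0   0   0   0  34   1   0   0   0   0   0]
 [  0   0   0   0   0   0   0   0   0   0   0   0   0]
 [  0   0   0   0   0   0   0   0   0   0   0   0   0]
 [  0   0   0   0   0   0   0   0   0   0   0   0   0]]
```

Depth confirms it: the front wall is still about 152 mm out and the fingers are behind it at 117. I'll lift out, go back in front of the wall and check before pushing again.

move_arm:
  plan:
    - [[0,0,3],0,1]
    - [[0,0,4],0,1]
    - [[-4,-0.8,0],0,1]
    - [[-4,-0.8,0],0,1]
    - [[-1,-0.2,0],0,1]

```text
time_s: 7.25
ee_pos: [345.3, -259.0, 91.5]
ee_rot: [-179.9, 0.1, 11.7]
force: [-0.8, -0.5, -0.1]
gripper_width: 0.3
gripper_force: 0.0
```

move_arm:
  plan:
    - [[0,0,0],0,1]
    - [[0,0,-3],0,1]
    - [[0,0,-3],0,1]
    - [[0,0,0],0,1]

```text
time_s: 7.65
ee_pos: [347.8, -257.9, 28.8]
ee_rot: [-179.7, 0.2, 11.9]
force: [0.2, 0.5, 0.1]
gripper_width: 0.5
gripper_force: 0.0
```

```bash
cat > tr.py <<'E'
from h import *
np.set_printoptions(precision=1,suppress=True,linewidth=150)
O=np.array([555.5,-222]);a=np.radians(11.4);X=np.array([np.cos(a),np.sin(a)]);Y=np.array([-X[1],X[0]])
st=env.state();e=np.array(st["ee_pos"]);print("tcp",e,"d",(e[:2]-O)@X,(e[:2]-O)@Y,st["force"])
for n in("side","wrist"):
    p=env.grab_frame(n);x=cloud(p).reshape(-1,3)
    s=np.c_[(x[:,:2]-O)@X,(x[:,:2]-O)@Y,x[:,2]]
    m=(s[:,2]>36)&(s[:,2]<58)&(s[:,0]>-260)&(s[:,0]<-70)&(abs(s[:,1])<95)
    print(n,m.sum(),np.histogram(s[m,0],np.arange(-260,-69,10))[0])
E
python3 tr.py
python3 - <<'E'
from h import *
b=env.grab_frame("wrist")["frame"];a=env.grab_frame("side")["frame"][150:310,190:403]
cv2.imwrite("pics/c.png",np.hstack([cv2.resize(b,(400,300)),cv2.resize(a,(400,300))])[...,::-1])
E
```

```text
tcp [ 347.8 -257.9   28.8] d -210.68655505939088 5.831515087743066 [0.2 0.5 0.1]
side 115 [ 0  0  0  0  0  0  0  0  0  0 96 19  0  0  0  0  0  0  0]
wrist 2269 [   0    0    0    0    0    0    0    0    0    0  934 1335    0    0    0    0    0    0    0]
```

View pics/c.png

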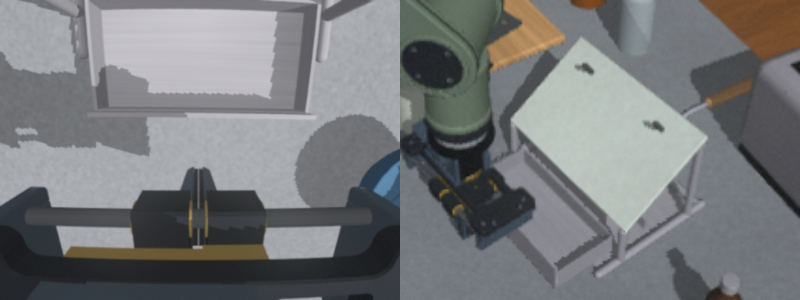

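The fingers (wrist half, (198,180)) are now in front of the tray's front wall (row 113). I'll push again in smaller steps and watch the force.

move_arm:
  plan:
    - [[0.98,0.2,0],0,1]
    - [[0.98,0.2,0],0,1]
    - [[0.98,0.2,0],0,1]
    - [[0.49,0.1,0],0,1]
    - [[0.49,0.1,0],0,1]

```text
time_s: 8.35
ee_pos: [388.8, -251.4, 31.5]
ee_rot: [180.0, 0.0, 11.9]
force: [-0.6, -0.4, -0.0]
gripper_width: 0.7
gripper_force: 0.0
```

move_arm:
  plan:
    - [[0.49,0.1,0],0,1]
    - [[0.49,0.1,0],0,1]

```text
time_s: 8.55
ee_pos: [398.1, -249.5, 31.4]
ee_rot: [-180.0, 0.0, 11.8]
force: [-0.1, 0.1, 0.3]
gripper_width: 0.3
gripper_force: 0.0
```

move_arm:
  plan:
    - [[0.49,0.1,0],0,1]
    - [[0.49,0.1,0],0,1]

```text
time_s: 8.75
ee_pos: [408.0, -247.6, 31.5]
ee_rot: [180.0, 0.0, 11.8]
force: [-0.2, -0.5, 0.1]
gripper_width: 0.5
gripper_force: 0.0
```

```bash
python3 tr.py
```

```text
tcp [ 408.  -247.6   31.5] d -149.66957551911892 4.068733219716331 [-0.2 -0.5  0.1]
side 200 [  0   0   0   0   0   0   0   0   0   0 171  29   0   0   0   0   0   0   0]
wrist 2522 [   0    0    0    0    0    0    0    0    0    0  539 1983    0    0    0    0    0    0    0]
```

move_arm:
  plan:
    - [[0.49,0.1,0],0,1]
    - [[0,0,0],0,1]

```text
time_s: 9.05
ee_pos: [413.1, -246.7, 31.5]
ee_rot: [180.0, -0.0, 11.8]
force: [-0.1, -0.2, -0.4]
gripper_width: 0.4
gripper_force: 0.0
```

```bash
cat >> tr.py <<'E'
    for lo,hi in((-90,-40),(-40,-15),(15,40),(40,90)):
        k=m&(s[:,1]>lo)&(s[:,1]<hi);print(lo,k.sum(),np.median(s[k],0),np.percentile(s[k,0],[5,95]))
E
python3 tr.py;python3 - <<'E'
from h import *
b=env.grab_frame("wrist")["frame"][130:330,130:380]
cv2.imwrite("pics/d.png",cv2.resize(b,(750,600))[...,::-1])
E
```

```text
tcp [ 413.1 -246.7   31.5] d -144.47866100703945 3.8877778085124617 [-0.1 -0.2 -0.4]
side 226 [  0   0   0   0   0   0   0   0   0   0 196  30   0   0   0   0   0   0   0]
-90 68 [-152.4  -65.4   47. ] [-153.5 -149.2]
-40 35 [-152.3  -26.1   47. ] [-153.6 -148.7]
15 18 [-152.2   32.1   43.9] [-153.3 -150.9]
40 57 [-151.7   65.5   47.9] [-153.3 -148.4]
wrist 2538 [   0    0    0    0    0    0    0    0    0    0  516 2022    0    0    0    0    0    0    0]
-90 764 [-148.5  -65.3   47.2] [-151.8 -147.8]
-40 395 [-148.2  -27.4   47.1] [-151.6 -147.6]
15 344 [-147.9   29.3   46.6] [-151.2 -147.3]
40 781 [-147.9   64.3   47.1] [-151.2 -147.3]
```

View pics/d.png

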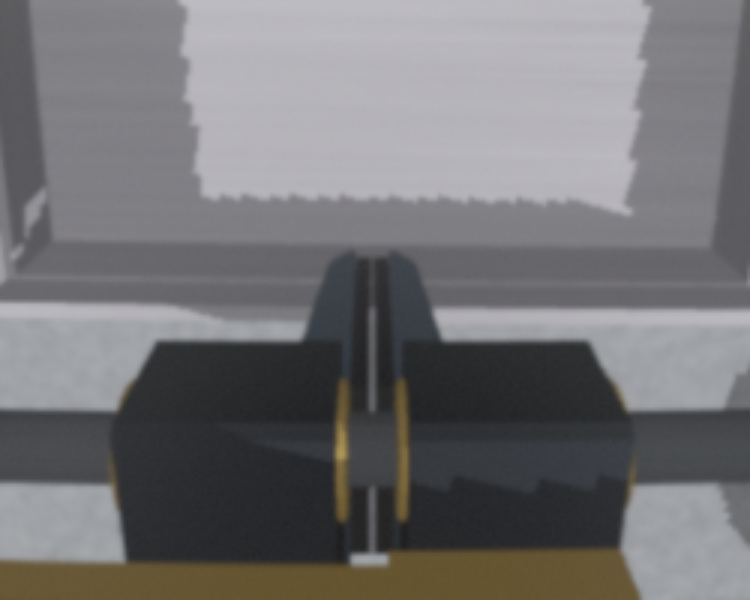

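The close-up shows the fingers overlapping the front wall's top edge (fingertip at crop (372,255)) with no force. I'll check the fingertip's true height by depth.

Run:
```python
from h import *
np.set_printoptions(precision=1,suppress=True,linewidth=150)
O=np.array([555.5,-222]);a=np.radians(11.4);X=np.array([np.cos(a),np.sin(a)]);Y=np.array([-X[1],X[0]])
p=env.grab_frame("wrist");C=cloud(p)
for c in(248,254,260):
  for r in range(208,300,8):
    w=C[r,c];print(c,r,"d",round((w[:2]-O)@X,1),round((w[:2]-O)@Y,1),"z",round(w[2],1),p["frame"][r,c])
for n in("side",):
  p=env.grab_frame(n);x=cloud(p).reshape(-1,3);e=np.array(env.state()["ee_pos"])
  m=(np.hypot(*(x[:,:2]-e[:2]).T)<60)&(x[:,2]>15)&(x[:,2]<130);q=x[m];f=p["frame"].reshape(-1,3)[m]
  dk=f.max(1)<70;print(dk.sum(),np.percentile(q[dk,2],[0,2,5,20,50]),q[dk][q[dk,2].argsort()[:5]])
```

```text
248 208 d -144.5 8.9 z 6.7 [128 128 132]
248 216 d -128.2 7.8 z 67.6 [69 71 76]
248 224 d -128.5 7.5 z 79.9 [52 55 59]
248 232 d -128.9 7.3 z 90.5 [47 49 52]
248 240 d -128.1 7.1 z 102.3 [43 44 47]
248 248 d -128.5 6.9 z 110.5 [39 39 41]
248 256 d -128.5 6.8 z 118.5 [35 32 36]
248 264 d -131.0 6.7 z 121.4 [41 40 41]
248 272 d -112.1 6.0 z 157.7 [64 65 67]
248 280 d -113.3 6.0 z 160.4 [68 70 72]
248 288 d -115.1 5.9 z 162.0 [66 67 70]
248 296 d -149.2 6.7 z 121.0 [38 37 37]
254 208 d -144.6 3.7 z 6.4 [127 126 131]
254 216 d -147.3 3.7 z 18.6 [78 78 81]
254 224 d -147.2 3.7 z 35.7 [71 70 73]
254 232 d -148.0 3.7 z 48.8 [89 87 92]
254 240 d -178.4 3.4 z 0.3 [94 95 98]
254 248 d -186.2 3.3 z 1.3 [91 92 95]
254 256 d -129.0 3.9 z 117.6 [91 92 94]
254 264 d -131.3 3.9 z 120.9 [ 97  97 101]
254 272 d -111.2 4.1 z 159.0 [65 66 68]
254 280 d -113.0 4.1 z 160.9 [68 70 72]
254 288 d -116.3 4.1 z 160.3 [65 68 70]
254 296 d -149.5 3.8 z 120.6 [96 97 99]
260 208 d -144.2 -1.5 z 7.4 [127 126 130]
260 216 d -127.3 0.1 z 69.7 [66 70 76]
260 224 d -127.0 0.4 z 83.3 [59 64 68]
260 232 d -127.2 0.6 z 94.2 [53 57 62]
260 240 d -128.1 0.7 z 102.2 [46 49 54]
260 248 d -128.4 0.9 z 110.7 [43 43 46]
260 256 d -129.2 1.1 z 117.1 [37 37 40]
260 264 d -131.6 1.1 z 120.4 [45 44 40]
260 272 d -112.0 2.2 z 157.8 [64 65 67]
260 280 d -113.5 2.2 z 160.1 [68 70 72]
260 288 d -116.4 2.2 z 160.1 [65 67 70]
260 296 d -150.3 0.8 z 119.4 [41 40 39]
78 [64.7 71.6 74.8 80.3 93.1] [[ 396.3 -245.4   64.7]
 [ 395.7 -247.2   71.1]
 [ 396.4 -251.7   71.9]
 [ 413.6 -255.5   74.5]
 [ 395.9 -247.1   74.8]]
```

Both cameras put the closed fingertips at z ≈ 65 while the reported TCP is 31.5, so the tips sit about 34 mm higher than reported, and they passed over the wall. I'll back off, go lower and verify.

move_arm:
  plan:
    - [[-2.5,-0.5,0],0,1]
    - [[-2.5,-0.5,0],0,1]
    - [[0,0,-1.5],0,1]
    - [[0,0,-1.5],0,1]
    - [[0,0,0],0,1]

```text
time_s: 9.8
ee_pos: [361.1, -255.8, 0.3]
ee_rot: [-179.8, 0.1, 11.8]
force: [-0.4, 0.1, -0.4]
gripper_width: 0.6
gripper_force: 0.0
```

```bash
cat > tip.py <<'E'
from h import *
np.set_printoptions(precision=1,suppress=True,linewidth=150)
s=env.state();e=np.array(s["ee_pos"]);y=np.radians(s["ee_rot"][2]);p=env.grab_frame("wrist");x=cloud(p).reshape(-1,3)-e
c=np.array([np.cos(y),np.sin(y)]);tx=x[:,:2]@c;ty=x[:,:2]@np.array([c[1],-c[0]])
f=p["frame"].reshape(-1,3).max(1)
m=(abs(tx-14)<7)&(abs(ty)<62)&(x[:,2]>5)&(x[:,2]<110)&(f<95)
print("tcp",e,"w",s["gripper_width"],"F",s["force"],"n",m.sum(),"dz low",np.percentile(x[m,2],[0,1,3,10,50]),"tx",np.median(tx[m]),"ty",np.percentile(ty[m],[1,50,99]),"t",s["time_s"])
E
python3 tip.py
```

```text
tcp [ 361.1 -255.8    0.3] w 0.640106888664472 F [-0.4  0.1 -0.4] n 1261 dz low [34.5 36.2 38.3 45.7 68.1] tx 17.64100361586279 ty [-9.9  1.  10.5] t 9.8
```

move_arm:
  plan:
    - [[0,0,-0.8],0,1]
    - [[0.98,0.2,0],0,1]
    - [[0.98,0.2,0],0,1]
    - [[0.98,0.2,0],0,1]
    - [[0.69,0.14,0],0,1]

```text
time_s: 10.35
ee_pos: [400.1, -249.3, -6.3]
ee_rot: [180.0, -0.0, 11.9]
force: [-1.4, -1.4, 1.0]
gripper_width: 0.8
gripper_force: 1.1
```

move_arm:
  plan:
    - [[0.69,0.14,0],0,1]
    - [[0.69,0.14,0],0,1]
    - [[0.69,0.14,0],0,1]
    - [[0.69,0.14,0],0,1]

```text
time_s: 10.75
ee_pos: [426.9, -243.6, -6.5]
ee_rot: [180.0, 0.0, 11.8]
force: [-1.7, -2.5, 1.3]
gripper_width: 0.4
gripper_force: 1.1
```

```bash
python3 tr.py
```

```text
tcp [ 426.9 -243.6   -6.5] d -130.31282012826574 4.241090292694652 [-1.7 -2.5  1.3]
side 124 [ 0  0  0  0  0  0  0  0  0  0  0 35  9  1 70  9  0  0  0]
-90 68 [-112.5  -65.6   46.7] [-113.6 -109.1]
-40 2 [-112.   -37.5   39.1] [-112.4 -111.6]
15 1 [-147.5   15.5   43.1] [-147.5 -147.5]
  return _methods._mean(a, axis=axis, dtype=dtype,
  ret = um.true_divide(
Traceback (most recent call last):
  File "tr.py", line 11, in <module>
    k=m&(s[:,1]>lo)&(s[:,1]<hi);print(lo,k.sum(),np.median(s[k],0),np.percentile(s[k,0],[5,95]))
                                                                   ~~~~~~~~~~~~~^^^^^^^^^^^^^^^
IndexError: index -1 is out of bounds for axis 0 with size 0
```

Now it slides (wall at −112). About 11 mm remain to the stop.

move_arm:
  plan:
    - [[0.49,0.1,0],0,1]
    - [[0.39,0.08,0],0,1]
    - [[0,0,0],0,1]

```text
time_s: 11.1
ee_pos: [435.9, -241.7, -6.6]
ee_rot: [180.0, -0.0, 11.8]
force: [0.1, -0.4, -0.7]
gripper_width: 0.4
gripper_force: 0.0
```

move_arm:
  plan:
    - [[0.2,0.04,0],0,1]
    - [[0.1,0.02,0],0,1]

```text
time_s: 11.3
ee_pos: [438.0, -241.2, -6.6]
ee_rot: [-180.0, 0.0, 11.8]
force: [-3.1, -0.2, 0.9]
gripper_width: 0.4
gripper_force: 1.0
```

move_arm:
  plan:
    - [[0.1,0.02,0],0,1]
    - [[0.1,0.02,0],0,1]

```text
time_s: 11.5
ee_pos: [439.1, -240.9, -6.6]
ee_rot: [-180.0, 0.1, 11.9]
force: [-6.4, -3.4, 4.3]
gripper_width: 0.2
gripper_force: 3.6
```

move_arm:
  plan:
    - [[0.1,0.02,0],0,1]
    - [[0,0,0],0,1]

```text
time_s: 11.7
ee_pos: [439.1, -240.9, -6.5]
ee_rot: [-180.0, 0.2, 11.9]
force: [-8.7, -4.5, 2.9]
gripper_width: 0.6
gripper_force: 4.1
```

move_arm:
  plan:
    - [[0.1,0.02,0],0,1]
    - [[0,0,0],0,1]

```text
time_s: 11.9
ee_pos: [439.0, -240.9, -6.5]
ee_rot: [-179.9, 0.3, 11.9]
force: [-10.3, -4.6, 6.4]
gripper_width: 0.8
gripper_force: 5.6
```

The tray is home: the TCP stopped while the force rose, which puts the wall at −102. Next I go to the press and open the gripper on the way.

move_arm:
  plan:
    - [[-2,-0.4,0],0,1]
    - [[-2,-0.4,1],0,1]
    - [[0,1,4.5],8,1]
    - [[0,2,4.5],8,1]
    - [[0,3,3.5],8,0.6]

```text
time_s: 12.4
ee_pos: [403.8, -189.0, 131.2]
ee_rot: [179.8, -0.2, 36.0]
force: [1.1, 0.0, -0.3]
gripper_width: 5.8
gripper_force: 0.0
```

move_arm:
  plan:
    - [[0,4.5,1],8,0]
    - [[0,4.5,1],8,0]
    - [[0,4.5,0],8,0]
    - [[1,4.5,0],8,0]
    - [[1,4.5,0],8,0]

```text
time_s: 12.9
ee_pos: [422.8, 38.7, 149.2]
ee_rot: [179.8, -0.1, 76.1]
force: [1.1, -0.8, 0.5]
gripper_width: 45.7
gripper_force: 0.0
```

move_arm:
  plan:
    - [[2,4.5,0],8,0]
    - [[2,4.5,0],8,0]
    - [[2.5,4,0],8,0]
    - [[2.5,3,0],8,0]
    - [[2,2,0],0,0]

```text
time_s: 13.4
ee_pos: [533.7, 219.8, 148.4]
ee_rot: [179.9, -0.1, 108.1]
force: [-0.9, -0.2, 0.6]
gripper_width: 85.4
gripper_force: 0.0
```

```bash
cat > press.py <<'E'
from h import *
np.set_printoptions(precision=1,suppress=True,linewidth=150)
s=env.state();print("tcp",s["ee_pos"],s["ee_rot"],s["gripper_width"],s["force"],s["time_s"])
for n in("wrist","side","top"):
    p=env.grab_frame(n)
    if n=="wrist": save(p,"w_press")
    for l in("hole_left","hole_right","press"):
        print(n,l,[(np.array(q["point"]),round(q["score"],2),atz(p,q["point"],24 if 'hole' in l else 16)[:2]) for q in env.landmark_of(p,l)[:2]])
    x=cloud(p).reshape(-1,3);f=p["frame"].reshape(-1,3).astype(int)
    m=(abs(x[:,0]-530)<95)&(abs(x[:,1]-218)<110)&(x[:,2]>20)&(x[:,2]<80)&(f.max(1)<110)
    t=x[m];a=t[t[:,2]<30];b=t[t[:,2]>60]
    if len(a)>50: print("plate",len(a),np.median(a,0),cv2.minAreaRect(a[:,:2].astype(np.float32)))
    if len(b)>50: print("bar",len(b),np.percentile(b[:,2],[50,98]),cv2.minAreaRect(b[:,:2].astype(np.float32)))
E
python3 press.py; python3 tip.py
```

```text
tcp [533.7 219.8 148.4] [179.9  -0.1 108.1] 85.44560660585799 [-0.9 -0.2  0.6] 13.4
wrist hole_left [(array([277.8, 118.6]), 0.78, array([537.9, 298.2]))]
wrist hole_right [(array([277.5, 229.8]), 0.76, array([583.6, 167.6]))]
wrist press [(array([68.6, 43.7]), 0.94, array([284.1, 306.3])), (array([248.7, 178. ]), 0.81, array([528. , 219.3]))]
plate 2124 [535.7 264.   24.8] ((541.5728149414062, 231.20545959472656), (52.95954895019531, 170.39749145507812), 18.881820678710938)
bar 565 [72.  73.9] ((529.5311889648438, 220.25856018066406), (17.850322723388672, 101.2887191772461), 18.33966636657715)
side hole_left [(array([123. , 174.4]), 0.94, array([200.2, 278.9])), (array([218.2, 145.7]), 0.85, array([535.4, 283.2]))]
side hole_right [(array([153.5, 153.9]), 0.94, array([319. , 340.5])), (array([245.6, 161. ]), 0.75, array([585.7, 162.4]))]
side press [(array([222. , 158.2]), 0.88, array([524.3, 221.5])), (array([147.4, 166.7]), 0.79, array([283.6, 291.9]))]
plate 928 [517.3 196.5  24.2] ((528.3623046875, 219.02023315429688), (113.45765686035156, 193.02195739746094), 18.384906768798828)
bar 157 [71.4 76. ] ((527.764404296875, 217.0586395263672), (20.179431915283203, 104.2084732055664), 17.42743492126465)
top hole_left [(array([164.2, 189.2]), 0.91, array([536.4, 284.3])), (array([305.9, 182.6]), 0.34, array([ 562. , -220.7]))]
top hole_right [(array([200.2, 178.7]), 0.94, array([574.4, 155.1]))]
top press [(array([181.1, 192. ]), 0.92, array([527.2, 224.7])), (array([183.1, 180.7]), 0.62, array([567.9, 218.2]))]
plate 743 [544.6 173.2  24.6] ((526.8954467773438, 221.59893798828125), (109.6185531616211, 197.90805053710938), 18.025684356689453)
bar 98 [72.2 77.7] ((533.3041381835938, 201.78311157226562), (19.015771865844727, 69.50372314453125), 18.230382919311523)
tcp [532.1 216.1 148.8] w 91.32976535194425 F [-0.   0.2  0.1] n 3210 dz low [35.4 37.4 40.5 48.5 76.3] tx 16.33954226552521 ty [-57.1 -45.   57. ] t 14.0
```

View pics/w_press.png

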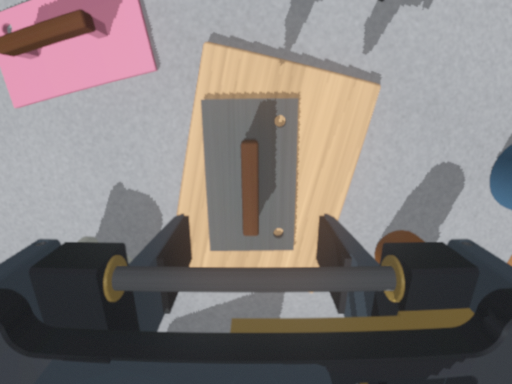

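The wrist view shows the dark press with its holes on the +x side ((279,120) and (279,231)) and its bar at (250,187); the pink one at top left stays untouched. The real tips are again about 35 mm above the reported TCP, so I descend to ee z ≈ 10.

move_arm:
  plan:
    - [[-0.3,0.3,-4],0.3,0]
    - [[0,0,-4],0,0]
    - [[0,0,-3],0,0]
    - [[0,0,-2],0,0]
    - [[0,0,-0.8],0,0]

```text
time_s: 14.55
ee_pos: [527.8, 218.8, 8.4]
ee_rot: [-179.8, 0.0, 108.1]
force: [0.3, -0.5, -0.3]
gripper_width: 91.2
gripper_force: 0.0
```

move_arm:
  plan:
    - [[0,0,0],0,0]
    - [[0,0,0],0,1]
    - [[0,0,0],0,1]
    - [[0,0,0],0,1]
    - [[0,0,0],0,1]
  squeeze: 20

```text
time_s: 15.05
ee_pos: [529.7, 219.7, 11.3]
ee_rot: [179.9, -0.0, 108.1]
force: [0.8, -0.6, -0.1]
gripper_width: 62.3
gripper_force: 0.0
```

move_arm:
  plan:
    - [[0,0,0],0,1]
    - [[0,0,0],0,1]
    - [[0,0,0],0,1]
    - [[0,0,0],0,1]
    - [[0,0,0],0,1]

```text
time_s: 15.55
ee_pos: [529.2, 219.5, 10.4]
ee_rot: [-180.0, -0.0, 108.1]
force: [-0.3, 0.5, -0.1]
gripper_width: 22.3
gripper_force: 0.0
```

move_arm:
  plan:
    - [[0,0,0],0,1]
    - [[0,0,0],0,1]

```text
time_s: 15.75
ee_pos: [529.4, 219.6, 10.5]
ee_rot: [180.0, 0.0, 108.1]
force: [1.0, 0.5, -1.4]
gripper_width: 17.8
gripper_force: 20.0
```

move_arm:
  plan:
    - [[0,0,1],0,1]
    - [[0,0,2],0,1]
    - [[0,0,3],0,1]
    - [[0,0,3],0,1]
    - [[0,0,3],0,1]
  squeeze: 25

```text
time_s: 16.25
ee_pos: [528.2, 219.1, 131.2]
ee_rot: [-179.9, 0.0, 108.1]
force: [0.3, 0.3, -5.8]
gripper_width: 17.7
gripper_force: 25.0
```

```bash
cat > stand.py <<'E'
from h import *
from scipy.optimize import least_squares
np.set_printoptions(precision=1,suppress=True,linewidth=150)
t=.61
def pts(v):  # v: panel origin x,y,z,yaw -> {label: world}
    Rm=R.from_euler('z',v[3]).as_matrix()@np.array([[np.cos(t),0,-np.sin(t)],[0,1,0],[np.sin(t),0,np.cos(t)]])
    return lambda q:(Rm@np.array(q,float))+v[:3]
def proj(p,w):
    Rm=Rc(p).T;tv=-Rm@np.array(p["position"],float)
    return cv2.projectPoints(np.array([w],float),cv2.Rodrigues(Rm)[0],tv,K(p),np.array(p["D"],float))[0][0,0]
L={"panel":(0,0,0),"pin_left":(0,70,0),"pin_right":(0,-70,0)}
E
python3 - <<'E'
from stand import *
s=env.state();print(s["ee_pos"],s["force"],s["gripper_width"])
P=[env.grab_frame(n) for n in("side","top","side","top")]
obs=[]
for p,n in zip(P,"stst"):
    for l,q in L.items():
        for d in env.landmark_of(p,l)[:1]:
            print(n,l,d["point"],round(d["score"],2));obs.append((p,q,np.array(d["point"]),d["score"]))
v0=[599,-215.5,150,np.radians(11.4)]
f=lambda v:np.concatenate([(proj(p,pts(v)(q))-u)*w for p,q,u,w in obs])
r=least_squares(f,v0,loss="soft_l1");print("fit",r.x[:3],np.degrees(r.x[3]));print(r.fun.reshape(-1,2))
ims=[]
for p in P[:2]:
    for y in(70,-70):
        c=np.round(proj(p,pts(v0)((0,y,12)))).astype(int)
        im=p["frame"][c[1]-14:c[1]+15,c[0]-19:c[0]+20];ims.append(cv2.resize(im,(390,290),interpolation=cv2.INTER_NEAREST));print(c)
        for z in(0,30):
            u=(proj(p,pts(v0)((0,y,z)))-(c-[19,14])+.5)*10;cv2.circle(ims[-1],tuple(int(i) for i in u),4,(255,0,0) if z else (0,0,255),1)
cv2.imwrite("pics/e.png",np.vstack([np.hstack(ims[:2]),np.hstack(ims[2:])])[...,::-1])
E
```

```text
[528.2 219.1 131.2] [ 0.3  0.3 -5.8] 17.675988170112653
s panel [308.1, 205.6] 0.79
s pin_left [292.1, 187.9] 0.61
s pin_right [295.0, 249.1] 0.69
t panel [308.9, 170.6] 0.75
t pin_left [287.1, 174.0] 0.79
t pin_right [330.8, 162.0] 0.88
s panel [307.7, 205.3] 0.75
s pin_left [293.7, 188.2] 0.7
s pin_right [325.9, 223.0] 0.72
t panel [240.3, 234.4] 0.74
t pin_left [288.3, 174.3] 0.71
t pin_right [376.8, 183.4] 0.72
fit [ 588.1 -217.6  151.8] 3.7140798566932247
[[ -1.   -0.1]
 [ -0.2   0.8]
 [ 19.5 -17.9]
 [  0.5   0.1]
 [  0.6  -1.5]
 [  0.4   6.6]
 [ -0.6   0.1]
 [ -1.3   0.7]
 [ -1.9   0.1]
 [ 51.3 -47.1]
 [ -0.3  -1.6]
 [-32.8 -10. ]]
[290 188]
[328 219]
[288 173]
[331 165]
```

View pics/e.png

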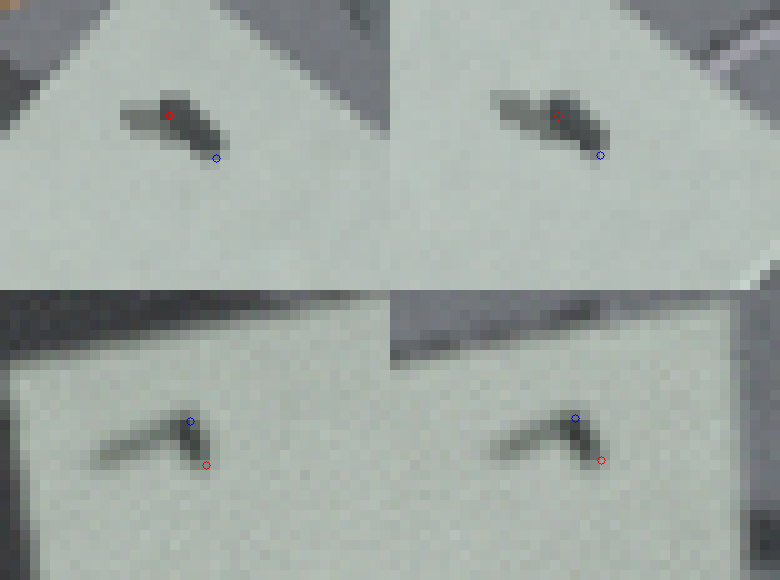

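The zooms show the pins (dark) with their shadows; my projected feet (blue) and tips (red) lie within about 1 px of them. I'll refit the stand's pose to the observed ends.

Run:
```python
from stand import *
p={"s":env.grab_frame("side"),"t":env.grab_frame("top")}
c={"sL":(290,188),"sR":(328,219),"tL":(288,173),"tR":(331,165)}
O={"sL":((217,149),(174,103)),"sR":((212,146),(175,103)),"tL":((187,125),(203,172)),"tR":((180,128),(204,173))}
def f(v,ks=("sL","sR","tL","tR")):
    e=[]
    for k in ks:
        for z,u in zip((0,29),O[k]):
            px=np.array(u)/10-.5+np.array(c[k])-[19,14]
            e+=list(proj(p[k[0]],pts(v)((0,70 if k[1]=="L" else -70,z)))-px)
    return np.array(e+[(v[2]-150)/2,np.degrees(v[3]-np.radians(11.4))/1.5])
for ks in(("sL","sR","tL","tR"),("sL","sR"),("tL","tR")):
    r=least_squares(f,[599,-215.5,150,.199],args=(ks,),x_scale=[1,1,1,.01]);print(ks,r.x[:3],np.degrees(r.x[3]),r.fun)
```

```text
('sL', 'sR', 'tL', 'tR') [ 600.2 -213.6  151.1] 11.2429163900501 [ 0.1  0.  -0.2  0.5 -0.1  0.  -0.5  0.5 -0.2  0.2 -0.3 -0.3  0.1 -0.3  0.1 -0.8  0.6 -0.1]
('sL', 'sR') [ 601.7 -212.1  150.1] 11.504355749094575 [ 0.2 -0.1 -0.   0.3  0.1 -0.3 -0.2  0.2  0.   0.1]
('tL', 'tR') [ 599.4 -214.1  150. ] 11.004758926960468 [-0.1  0.4 -0.2 -0.1  0.1  0.1  0.2 -0.4 -0.  -0.3]
```

move_arm:
  plan:
    - [[0,-1,3],0,1]
    - [[0,-2,2.9],0,1]
    - [[0.2,-3,0],-0.8,1]
    - [[0.2,-3,0],-0.8,1]
    - [[0.2,-4,0],-0.8,1]

```text
time_s: 17.65
ee_pos: [535.4, 89.3, 189.9]
ee_rot: [179.9, -0.0, 105.8]
force: [1.3, -0.2, -5.4]
gripper_width: 17.6
gripper_force: 25.0
```

move_arm:
  plan:
    - [[0.2,-4,0],-0.8,1]
    - [[0.2,-4,0],-0.8,1]
    - [[0.2,-4,0],-0.8,1]
    - [[0.3,-4,0],-0.8,1]
    - [[0.3,-4,0],-0.8,1]

```text
time_s: 18.15
ee_pos: [547.1, -112.1, 189.7]
ee_rot: [180.0, 0.0, 101.7]
force: [1.2, 0.4, -4.3]
gripper_width: 17.8
gripper_force: 25.0
```

move_arm:
  plan:
    - [[0.3,-4,0],-0.4,1]
    - [[0.3,-3,0],0,1]
    - [[0,-2,0],0,1]
    - [[0,-1.5,0],0,1]
    - [[0,-0.7,0],0,1]

```text
time_s: 18.65
ee_pos: [553.1, -223.6, 189.3]
ee_rot: [-180.0, 0.0, 101.3]
force: [-0.5, 0.5, -5.9]
gripper_width: 18.3
gripper_force: 25.0
```

move_arm:
  plan:
    - [[0,0,0],0,1]
    - [[0,0,0],0,1]

```text
time_s: 18.85
ee_pos: [553.2, -221.4, 189.5]
ee_rot: [180.0, -0.1, 101.4]
force: [-0.4, 0.2, -5.2]
gripper_width: 18.3
gripper_force: 25.0
```

Run:
```python
from stand import *
s=env.state();print(s["ee_pos"],s["ee_rot"],s["force"],s["gripper_width"],s["time_s"])
p=env.grab_frame("wrist");x=cloud(p)
for l in("hole_left","hole_right","pin_left","pin_right","press"):
    print(l,[(np.array(q["point"]),round(q["score"],2),dep(p,q["point"])) for q in env.landmark_of(p,l)[:2]])
v=[600.2,-213.6,150.5,np.radians(11.3)]
for y in(70,-70):print(y,[proj(p,pts(v)((0,y,z))) for z in(0,30)],pts(v)((0,y,30)))
f=x.reshape(-1,3);m=(abs(f[:,0]-552)<75)&(abs(f[:,1]+223)<110)&(f[:,2]>185)&(f[:,2]<225)&(p["frame"].reshape(-1,3).max(1)<110)
print("plate z",np.median(f[m],0),np.percentile(f[m,2],[5,95]))
A=f[m]-f[m].mean(0);N=np.linalg.svd(A,full_matrices=False)[2][2];print("normal",np.round(N*np.sign(N[2]),3))
save(p,"hov")
```

```text
[ 553.2 -221.4  189.5] [180.   -0.1 101.4] [-0.4  0.2 -5.2] 18.25997259121344 18.85
hole_left [(array([304.6, 130.3]), 0.89, array([ 580.4, -147.7,  166.7]))]
hole_right []
pin_left [(array([314.9, 128.1]), 0.82, array([ 580.3, -143.9,  201.4]))]
pin_right []
press [(array([254. , 218.9]), 0.58, array([ 548.8, -196.6,  252.3]))]
70 [array([308.9, 127.2]), array([292.8, 128.9])] [ 569.6 -148.3  175.1]
-70 [array([300.7, 270.7]), array([286.3, 285.4])] [ 597.1 -285.6  175.1]
plate z [ 559.8 -152.7  203.8] [202.7 205. ]
normal [0. 0. 1.]
```

View pics/hov.png

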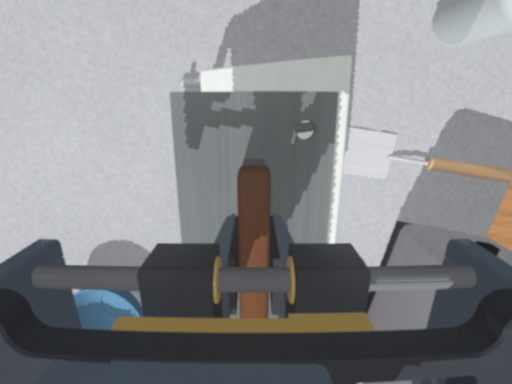

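The hover view shows the plate level, with hole_left at (305,130) and part of the panel and pin visible through it. I'll analyse that patch numerically.

Run:
```python
from stand import *
np.set_printoptions(linewidth=200,suppress=True,precision=1)
p=env.grab_frame("wrist");s=env.state();e=np.array(s["ee_pos"])
print(atz(p,(304.6,130.3),203.8),e)
print("cols 292..318");print(p["frame"][118:143,292:319].mean(2).astype(int))
x=cloud(p);print(x[118:143,292:319,2].astype(int))
# expected hole rims
y=np.radians(s["ee_rot"][2]-90)
X=np.array([np.cos(y),np.sin(y)]);Y=np.array([-X[1],X[0]])
h=e[:2]+35*X+70*Y
print("pred hole",h,[proj(p,np.r_[h,z]) for z in(196,204)])
v=[600.2,-213.6,150.5,np.radians(11.3)];print([proj(p,pts(v)((0,70,z))) for z in(0,10,20,30)])
```

```text
[ 573.5 -147.   203.8] [ 553.3 -222.   189.6]
cols 292..318
[[ 90  90  89  89  90  91  92  93  95  95  94  93  94  95  94  93  92  93  94  95  94  94  93  93  93  94  94]
 [ 91  89  89  88  91  91  92  94  93  92  92  93  96  99 100  98  93  89  91  92  94  93  93  93  93  93  94]
 [ 89  89  87  90  91  91  92  93  92  95 104 118 125 128 128 121 104  90  86  88  89  92  91  93  93  93  94]
 [ 90  88  89  89  90  90  91  90  90 101 127 145 147 140 137 129 113  94  84  84  86  89  91  93  94  93  94]
 [ 91  90  89  90  90  90  87  86  86  90 103 114 113 110 108 104  97  88  82  80  82  85  88  92  94  93  95]
 [ 89  90  90  90  89  88  85  84  85  84  86  88  88  89  89  89  88  87  84  82  80  82  85  89  91  93  95]
 [ 89  88  88  90  88  86  85  84  85  86  87  87  87  87  87  86  87  87  86  84  81  79  82  87  90  92  95]
 [ 89  88  90  89  87  85  86  87  86  86  87  86  87  87  88  88  86  88  88  87  83  80  79  84  89  92  93]
 [ 90  88  89  88  86  86  87  87  88  86  86  85  85  85  86  86  86  87  89  86  85  80  79  82  88  93  95]
 [ 89  89  88  87  85  86  89  88  88  86
[... 15612 characters left out ...]
   204                  203                  204                  204                  204
                   204                  203                  202                  204                  203                  204                  203                  203                  203
                   204                  205                  203                  202                  202                  205                  204                  203                  204]]
pred hole [ 573.9 -146.5] [array([303.4, 128.9]), array([305.4, 129.6])]
[array([308.9, 126.7]), array([303.9, 127.2]), array([298.5, 127.8]), array([292.8, 128.4])]<stdin>:6: RuntimeWarning: invalid value encountered in cast
```

Run:
```python
from stand import *
p=env.grab_frame("wrist");s=env.state();e=np.array(s["ee_pos"])
C=cloud(p);w=C[119:141,294:318].reshape(-1,3);v0=np.array([600.2,-213.6,150.5,np.radians(11.3)])
n=np.array([-np.sin(t)*np.cos(v0[3]),-np.sin(t)*np.sin(v0[3]),np.cos(t)])
h=(w-v0[:3])@n;pan=w[(w[:,2]<155)&(abs(h)<3)]
dz=np.median((pan-v0[:3])@n);print("panel dist along normal",dz,len(pan))
pin=w[(h>5)&(w[:,2]<185)]
def f(q):
    v=v0+[q[0],q[1],0,0];v[2]+=dz/np.cos(t)*0+q[2]
    Rm=R.from_euler('z',v[3]).as_matrix()@np.array([[np.cos(t),0,-np.sin(t)],[0,1,0],[np.sin(t),0,np.cos(t)]])
    l=(pin-v[:3])@Rm-[0,70,0];rad=np.where(l[:,2]<24,4,np.clip(4-(l[:,2]-24)*2.2/6,1.8,4))
    return np.r_[np.hypot(l[:,0],l[:,1])-rad,(q@n-dz)*5]
r=least_squares(f,[0,0,0],loss="soft_l1");print("shift",r.x,"rms",np.sqrt(np.mean(r.fun**2)),len(pin))
o=v0[:3]+r.x;X=np.array([np.cos(v0[3]),np.sin(v0[3])]);Y=np.array([-X[1],X[0]])
y=np.radians(s["ee_rot"][2]-90);x1=np.array([np.cos(y),np.sin(y)]);y1=np.array([-x1[1],x1[0]])
for nm,hh in(("fk",e[:2]+35*x1+70*y1),("seen",atz(p,(305.0,129.3),203.8)[:2])):
    print(nm,"hole rel pin foot X,Y:",(hh-o[:2])@X,(hh-o[:2])@Y-70)
print("origin",o,"yaw tool",s["ee_rot"][2],"tcp",e)
```

```text
panel dist along normal -0.3926188363425446 108
shift [0.8 1.  0.2] rms 0.33089790898431637 133
fk hole rel pin foot X,Y: -13.664749575121219 0.06178744780402212
seen hole rel pin foot X,Y: -13.90798593089117 0.25187543848879557
origin [ 601.  -212.6  150.7] yaw tool 101.35304143546387 tcp [ 553.3 -222.1  189.5]
```

Pin and hole seen through the plate agree to about 0.3 mm, so I lower onto the pin tips slowly, watching the force.

move_arm:
  plan:
    - [[0,0,-1],0,1]
    - [[0,0,-0.8],0,1]
    - [[0,0,-0.4],0,1]
    - [[0,0,-0.2],0,1]
    - [[0,0,0],0,1]

```text
time_s: 19.75
ee_pos: [553.1, -222.4, 165.0]
ee_rot: [-180.0, -0.0, 101.3]
force: [-0.3, -0.1, -5.8]
gripper_width: 17.5
gripper_force: 25.0
```

move_arm:
  plan:
    - [[0,0,-0.1],0,1]
    - [[0.05,0.01,-0.1],0,1]
    - [[0,0,0],0,1]

```text
time_s: 20.05
ee_pos: [553.9, -222.4, 163.5]
ee_rot: [180.0, 0.0, 101.3]
force: [0.2, -0.4, -4.3]
gripper_width: 17.7
gripper_force: 25.0
```

```bash
cat > chk.py <<'E'
from stand import *
p=env.grab_frame("wrist");s=env.state();e=np.array(s["ee_pos"])
o=np.array([601,-212.6,150.7]);X=np.array([np.cos(.1972),np.sin(.1972)]);Y=np.array([-X[1],X[0]])
print("tcp",e,s["ee_rot"],"F",s["force"],"M",s["torque"],"w",s["gripper_width"],s["gripper_force"],"t",s["time_s"])
w=cloud(p).reshape(-1,3)-o;l=np.c_[w[:,:2]@X,w[:,:2]@Y,w[:,2]];br=p["frame"].reshape(-1,3).astype(float)
m=(l[:,0]>-150)&(l[:,0]<35)&(l[:,1]>52)&(l[:,1]<93)&(l[:,2]<90)&(l[:,2]>-90)&(br.max(1)<112)
q=l[m];
if len(q)>200:
    for _ in range(4):
        c=q.mean(0);N=np.linalg.svd(q-c,full_matrices=False)[2][2];N*=np.sign(N[2]);d=(q-c)@N;q=q[abs(d)<2*d.std()+.3]
    print("plate",len(q),"n",np.round(N,3),"tilt fwd",np.degrees(np.arctan2(-N[0],N[2])),"z at X=-14",c[2]-N[0]/N[2]*(-14-c[0]),"std",d.std())
E
python3 chk.py
```

```text
tcp [ 553.8 -222.4  163.6] [180.    0.  101.3] F [-0.2 -0.8 -4.8] M [-0.1 -0.   0. ] w 17.956277670481825 24.997709691524506 t 20.1
plate 6533 n [-0.  0.  1.] tilt fwd 0.023657784973567866 z at X=-14 27.10847506170413 std 0.63345933338509
```

move_arm:
  plan:
    - [[0.04,0.01,-0.1],0,1]
    - [[0.04,0.01,-0.1],0,1]
    - [[0,0,0],0,1]

```text
time_s: 20.4
ee_pos: [554.3, -222.1, 161.3]
ee_rot: [-180.0, -0.0, 101.3]
force: [-1.4, 0.3, -4.3]
gripper_width: 18.0
gripper_force: 25.0
```

move_arm:
  plan:
    - [[0.04,0.01,-0.1],0,1]
    - [[0,0,-0.1],0,1]
    - [[0,0,0],0,1]

```text
time_s: 20.7
ee_pos: [554.7, -222.0, 159.2]
ee_rot: [-180.0, -0.0, 101.3]
force: [-0.4, 0.2, -5.6]
gripper_width: 17.7
gripper_force: 25.0
```

```bash
python3 chk.py
```

```text
tcp [ 554.7 -222.   159.2] [-180.    -0.   101.3] F [-1.7 -0.5 -6.2] M [-0.1  0.3 -0.1] w 17.57559271454229 24.99973028898239 t 20.75
plate 6544 n [0. 0. 1.] tilt fwd -0.03254687744953777 z at X=-14 22.734425091238553 std 0.6248514120311627
```

move_arm:
  plan:
    - [[0,0,0],0,1]
    - [[-0.05,-0.01,-0.15],0,1]
    - [[-0.05,-0.01,-0.15],0,1]
    - [[0,0,0],0,1]
  squeeze: 10

```text
time_s: 21.15
ee_pos: [555.1, -222.1, 156.9]
ee_rot: [179.8, 0.0, 101.3]
force: [2.3, -0.1, -4.2]
gripper_width: 17.9
gripper_force: 10.0
```

```bash
python3 chk.py
```

```text
tcp [ 555.1 -222.1  156.9] [179.8   0.  101.3] F [ 2.4  0.9 -3.8] M [ 0.1 -0.4 -0.1] w 18.11773725105291 10.000451803207397 t 21.2
plate 6570 n [-0.  0.  1.] tilt fwd 0.2590647953442486 z at X=-14 20.721817939559873 std 0.6272734172359823
```

move_arm:
  plan:
    - [[0,0,-0.15],0,1]
    - [[0,0,-0.15],0,1]
    - [[0,0,0],0,1]
  squeeze: 8

```text
time_s: 21.5
ee_pos: [554.3, -222.3, 153.8]
ee_rot: [179.9, 0.0, 101.3]
force: [1.2, 0.9, -1.2]
gripper_width: 18.4
gripper_force: 8.0
```

```bash
python3 chk.py
```

```text
tcp [ 554.3 -222.2  153.8] [179.9   0.  101.3] F [ 0.5  1.  -0.8] M [ 0.3 -0.3 -0. ] w 18.891377655323673 7.999859377741814 t 21.55
plate 6479 n [-0.  0.  1.] tilt fwd 2.583827994723639 z at X=-14 18.611201478269173 std 0.6316975922707138
```

It is tilting in the fingers as planned (2.6°). I'll keep following the arc down.

move_arm:
  plan:
    - [[-0.05,-0.01,-0.15],0,1]
    - [[-0.05,-0.01,-0.15],0,1]
    - [[0,0,-0.15],0,1]
    - [[0,0,-0.15],0,1]
    - [[0,0,0],0,1]
  squeeze: 7

```text
time_s: 22.05
ee_pos: [553.0, -222.5, 147.0]
ee_rot: [-180.0, -0.0, 101.3]
force: [1.7, 0.2, -3.7]
gripper_width: 20.7
gripper_force: 7.0
```

```bash
python3 chk.py
```

```text
tcp [ 553.  -222.4  147.1] [-180.    -0.   101.3] F [ 2.9  1.  -3.5] M [ 0.1 -0.5  0. ] w 20.33457817399302 6.999888131394982 t 22.1
plate 6542 n [-0.1 -0.   1. ] tilt fwd 7.9274506411340715 z at X=-14 14.118180647700783 std 0.6283101191985435
```

move_arm:
  plan:
    - [[-0.05,-0.01,-0.15],0,1]
    - [[-0.05,-0.01,-0.15],0,1]
    - [[-0.05,-0.01,-0.15],0,1]
    - [[-0.05,-0.01,-0.15],0,1]
    - [[0,0,0],0,1]

```text
time_s: 22.6
ee_pos: [550.3, -222.9, 141.3]
ee_rot: [-179.9, -0.0, 101.3]
force: [-0.8, 0.1, -0.9]
gripper_width: 22.2
gripper_force: 7.0
```

```bash
python3 chk.py
```

```text
tcp [ 550.3 -222.9  141.3] [-179.9   -0.   101.3] F [-1.   0.8 -1.2] M [ 0.1  0.  -0. ] w 22.322083032409786 6.9999338407069445 t 22.65
plate 6606 n [-0.2  0.   1. ] tilt fwd 13.962392945088261 z at X=-14 10.683056152252487 std 0.6188076627159178
```

move_arm:
  plan:
    - [[-0.04,-0.01,-0.15],0,1]
    - [[-0.03,-0.01,-0.15],0,1]
    - [[-0.03,0,-0.15],0,1]
    - [[-0.03,0,-0.15],0,1]
    - [[0,0,0],0,1]

```text
time_s: 23.15
ee_pos: [548.4, -223.3, 135.0]
ee_rot: [-179.9, -0.0, 101.3]
force: [-4.6, -0.4, 0.5]
gripper_width: 23.6
gripper_force: 7.0
```

```bash
python3 chk.py
```

```text
tcp [ 548.5 -223.3  135. ] [-179.9   -0.   101.3] F [-5.1 -0.3  0.3] M [-0.2  0.9 -0.1] w 23.314541363441467 7.000582739710808 t 23.2
plate 7020 n [-0.3  0.   0.9] tilt fwd 18.819403201421622 z at X=-14 8.509578810040276 std 0.6221773916403038
```

move_arm:
  plan:
    - [[-0.03,0,-0.15],0,1]
    - [[-0.03,-0.01,-0.15],0,1]
    - [[-0.02,0,-0.15],0,1]
    - [[-0.02,0,-0.15],0,1]
    - [[0,0,0],0,1]

```text
time_s: 23.7
ee_pos: [546.9, -223.5, 128.8]
ee_rot: [-179.8, -0.0, 101.3]
force: [-6.3, -0.8, 0.1]
gripper_width: 24.3
gripper_force: 7.0
```

```bash
python3 chk.py
```

```text
tcp [ 546.9 -223.5  128.9] [-179.8   -0.   101.3] F [-6.9 -1.5 -0.9] M [-0.3  0.9 -0. ] w 24.30465600428577 7.000064207240939 t 23.75
plate 7219 n [-0.4  0.   0.9] tilt fwd 23.369956139329922 z at X=-14 6.307471455302486 std 0.620411287380334
```

move_arm:
  plan:
    - [[-0.1,-0.02,-0.1],0,1]
    - [[-0.1,-0.02,-0.1],0,1]
    - [[-0.05,-0.01,-0.15],0,1]
    - [[-0.05,-0.01,-0.15],0,1]
    - [[0,0,0],0,1]
  squeeze: 6

```text
time_s: 24.25
ee_pos: [546.1, -223.7, 124.3]
ee_rot: [179.9, 0.0, 101.3]
force: [-1.6, -1.1, -1.4]
gripper_width: 24.9
gripper_force: 6.0
```

```bash
python3 chk.py
```

```text
tcp [ 546.1 -223.7  124.4] [179.9   0.  101.3] F [-1.3 -0.3 -1.4] M [-0.1  0.1  0. ] w 25.44101076340671 6.00042175501585 t 24.3
plate 7320 n [-0.5  0.   0.9] tilt fwd 26.823051931755643 z at X=-14 4.630040728494432 std 0.6111767602094285
```

move_arm:
  plan:
    - [[-0.05,-0.01,-0.15],0,1]
    - [[-0.05,-0.01,-0.15],0,1]
    - [[-0.05,-0.01,-0.15],0,1]
    - [[-0.03,0,-0.15],0,1]
    - [[0,0,0],0,1]

```text
time_s: 24.8
ee_pos: [544.7, -224.1, 118.3]
ee_rot: [179.9, 0.0, 101.3]
force: [3.3, 0.4, -2.0]
gripper_width: 26.4
gripper_force: 6.0
```

```bash
python3 chk.py
```

```text
tcp [ 544.7 -224.1  118.4] [179.9   0.  101.3] F [ 2.5  0.1 -3.8] M [ 0.1 -0.6  0. ] w 26.402289831093906 6.000101789832115 t 24.85
plate 7725 n [-0.6 -0.   0.8] tilt fwd 33.42454202265005 z at X=-14 1.8737721263487082 std 0.6010039763339626
```

move_arm:
  plan:
    - [[-0.03,0,-0.1],0,1]
    - [[-0.03,-0.01,-0.1],0,1]
    - [[0,0,-0.1],0,1]
    - [[0,0,-0.1],0,1]
    - [[0,0,0],0,1]

```text
time_s: 25.35
ee_pos: [544.5, -224.1, 116.3]
ee_rot: [179.8, 0.1, 101.3]
force: [3.0, 2.3, 5.5]
gripper_width: 26.2
gripper_force: 6.0
```

```bash
python3 chk.py
```

```text
tcp [ 544.4 -224.2  116.3] [179.8   0.1 101.3] F [4.  2.8 6.1] M [ 0.4 -0.6 -0. ] w 26.4989809206329 5.999911464750767 t 25.4
plate 7814 n [-0.6  0.   0.8] tilt fwd 35.30621287240601 z at X=-14 0.8633995466114115 std 0.5874669934119214
```

Plate is flat (35.3°) and bearing on the panel. Now I ease the fingers open a little and check.

move_arm:
  plan:
    - [[0,0,0.1],0,0.7]
    - [[0,0,0.1],0,0.68]
    - [[0,0,0],0,0.65]
    - [[0,0,0],0,0.62]
    - [[0,0,0],0,0.6]

```text
time_s: 25.9
ee_pos: [542.0, -224.2, 115.9]
ee_rot: [-179.9, -0.0, 101.3]
force: [-0.0, 0.3, -0.3]
gripper_width: 36.3
gripper_force: 0.0
```

```bash
python3 chk.py
```

```text
tcp [ 542.3 -224.2  116. ] [-179.9   -0.   101.3] F [ 0.2 -0.4  0.6] M [-0.1  0.1 -0. ] w 36.522647485782976 0.0 t 25.95
plate 7989 n [-0.6  0.   0.8] tilt fwd 34.92222815335893 z at X=-14 0.1290753819565893 std 0.5984093710539673
```

It settled fully home (34.9°). Lift straight off and look.

move_arm:
  plan:
    - [[0,0,1],0,0.6]
    - [[0,0,1.5],0,0.6]
    - [[0,0,2.5],0,0.6]
    - [[0,0,3],0,0.6]
    - [[0,0,3],0,0.6]

```text
time_s: 26.45
ee_pos: [542.9, -224.2, 228.1]
ee_rot: [-180.0, 0.0, 101.3]
force: [0.4, -0.2, 0.2]
gripper_width: 36.7
gripper_force: 0.0
```

move_arm:
  plan:
    - [[-3,2,0],0,0.6]
    - [[-4,3,0],0,0.6]
    - [[-4,3,0],0,0.6]
    - [[-3,3,0],0,0.6]
    - [[0,0,0],0,0.6]

```text
time_s: 26.95
ee_pos: [399.1, -111.5, 227.4]
ee_rot: [-179.9, -0.1, 101.4]
force: [1.1, -0.5, -1.0]
gripper_width: 36.7
gripper_force: 0.0
```

Run:
```python
from h import *
s=env.state();print(s["ee_pos"],s["force"],s["time_s"])
a=env.grab_frame("side")["frame"];save(env.grab_frame("wrist"),"w_end")
t=env.grab_frame("top")["frame"]
cv2.imwrite("pics/f.png",np.hstack([cv2.resize(a[130:320,180:433],(400,300)),cv2.resize(t,(400,300))])[...,::-1])
```

```text
[ 399.07114169 -111.53569912  227.42308113] [ 1.09422867 -0.53075587 -0.96744396] 26.95
```

View pics/f.png

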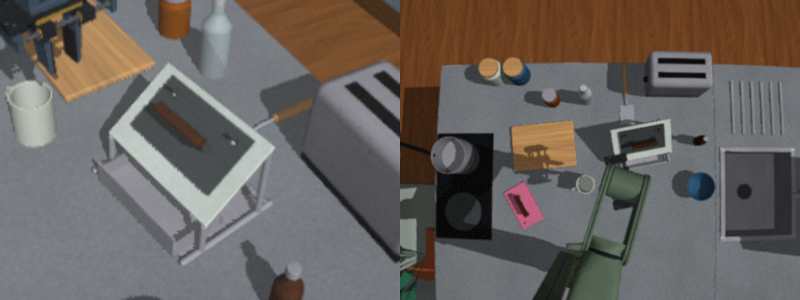

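The press hangs flat with both pins through its holes (side crop (172,92) and (236,140)), and the other things are in place. I'll check the tray numerically before handing in.

```bash
python3 tr.py 2>&1 | grep -v Warn | head -8
```

```text
tcp [ 404.  -114.5  227.4] d -127.28962851379303 135.2849409288545 [ 1.  -0.2  1.1]
side 248 [  0   0   0   0   0   0   0   0   0   0   0   0   0   0   0 110 138   0   0]
-90 72 [-100.   -64.7   46.3] [-101.5  -96.3]
-40 34 [-99.9 -27.5  47.1] [-101.2  -96.3]
15 31 [-99.6  26.8  45.9] [-101.2  -97. ]
40 62 [-99.4  64.9  46.8] [-100.9  -96.3]
wrist 260 [  0   0   0   0   0   0   0   0   0   0   0   0   0   0   0   5 255   0   0]
-90 36 [-98.3 -78.1  48.6] [-100.1  -96.5]
```

```bash
python3 -c "
from workcell import env
print(env.job_done())"
```

```text
the job is handed in; nothing more can be done
None
```

The tray is pushed fully home against its stop, and the press hangs flat on both pins and is released; the job is handed in at about 27 s of the 61 s allowed.

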